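Dead cell into the spring-flap box

TASK

Put the dead battery into the used-cell box: lift the box's sprung flap by its handle until it stands open by itself, drop the battery in, then bring the flap down by the handle until it is fully shut. Ease it down all the way, so that the spring never slams it. Leave the tape roll and the tape measure where they are.

Things in the scene. Friction and masses are not known exactly. Their poses are not given: they have to be found in the camera images.
- cell_box: Used-cell box of grey painted sheet steel, open inside, bolted to the worktop: 160 (x) x 160 (y) x 110 mm high, walls 4 mm, flanges at both sides to 194 mm over all in y, a spring strut outside the left (+y) wall, up to 98 mm from the middle. Origin at the centre of its underside; its -x side is the front (card holder, flap handle), z is up.
- box_mouth (a point): Centre of the box's mouth under the flap, level with the top, 110 mm over the worktop. The mouth is 110 mm (box x) by 144 mm (box y); the inner floor is 106 mm below. Axes as the box.
- flap_axis (a point): Middle of the flap's hinge line, on the box, 40 mm behind the box's centre and 110 mm up. Axes as the box; the hinge line runs along its y.
- flap (a joint): Angle of the bare steel flap (122 mm long, 156 mm wide, 0.5 kg): 0 = shut, level; grows as the front edge lifts; stop at 1.75, a little past upright. An over-centre spring (dead centre 1.35) and its weight pull it shut, hardest near shut (0.27 + 0.4 N m, about 4 N at the handle); past about 1.5 they hold it open against the stop. Let go below that, it slams shut. There is no latch.
- flap_handle (a point): Middle of the flap's handle: a dark steel round bar, 10 mm thick, parallel to the hinge, 92 mm long between two side arms, held 45 mm in front of the flap's front edge, at 168 mm from the hinge axis. Shut, it is level with the hinge 110 mm over the worktop and stands free in front of the box (about 40 mm of clear space between bar and box front, nothing below). It swings on a circle about the hinge line; its axes turn with the flap.
- battery_center (a point): Centre of the dead battery, a round cell 50 mm long and 17 mm thick, lying on the worktop; its length lies along its y; it weighs 30 g. It lies either between the box and the bench vice or beyond the vice on the right, and the tape measure in the other of these two places. Behind them hangs the shade of the desk lamp: its rim is 0.44 m over the worktop, from 0.65 m ahead of the robot on; keep the wrist clear of it.
- tape_roll_center (a point): Centre of the black tape roll, 62 mm across, 19 mm high, lying flat, a bystander.
- tape_measure_center (a point): Centre of the tape measure, 36 (x) x 76 (y) x 64 mm high, standing upright, a bystander.

How it is judged:
By the outcome, as a careful person would: the job done as asked, in the order asked, and still so for the second after the job is handed in, with the robot touching nothing.
It also fails if it takes over 72 s, if anything falls off the work surface, if the arm or the gripper's body presses on something with over 40 N, if the wrist force passes 120 N, or if a joint passes its speed limit or range.

ROBOT

A 6-joint arm with a two-finger parallel gripper is mounted at the origin on a cart in front of the work surface, level with it; the furniture and walls round the work are solid. World frame = base frame: x ahead of the robot, y to its left, z up, the work surface at z = 0. Lengths are in m, angles in degrees, forces in N, time in s.
With the tool pointing down it reaches from about 0.375 to 0.9 m from the base axis. Payload 3.1 kg.
Tool frame: the origin (TCP) lies midway between the tips of the shut fingers; the grasp point (between the pads) lies bot.pinch_z behind it (bot.pinch_z is the distance from the TCP to the grasp point, in m); z points along the fingers, y is the direction in which the jaws open and shut (so a half turn about z gives the same grasp; the last joint's range is limited). The gripper opens to 87 mm and grips with 3 to 60 N. Pads are 19 mm wide; open, the fingers measure 117 mm over their backs; the gripper's body (75 mm by 190 mm) begins 51 mm behind the grasp point.
Start: joints at [-81.675, 30.224, 82.088, -0, 67.689, -10.227], TCP at [0.199, -0.592, 0.223] pointing down, gripper open.
Joint ranges: [-176.69, 176.69], [-43.24, 126.21], [12.49, 139.97], [-82, 262], [0, 151.66], [-163.58, 163.58]. Speed limits (degrees/s): [159.86, 159.86, 180, 180, 180, 180].

INTERFACE

Orientations are given as a 3x3 rotation matrix whose columns are the frame's x, y, z axes.
In Python, from rig import bot gives the robot as it stands.
- The arm moves only by the tool apply_moves, never from a script. Its argument "motion" is text: rows parted by semicolons, each of 7 numbers parted by spaces: the shift along the tool's x, y, z in m, then the turn, a rotation vector about the tool's x, y, z in degrees, then the finger opening in m, from 0 to 0.087. A call has exactly 8 rows; each row is the pose to reach, as a shift and turn from the pose commanded when the call began, along the tool's axes at that moment; what a row does not reach only later rows make up. A row lasts 1/8 s, in which the tool goes at most 62.5 mm and 10.7 degrees, less where a joint would pass 70% of its speed; a pose out of reach is approached as far as the arm can. A call with a gripper value outside its range is refused whole. The fingers move at their own pace and stop on an object; the grip force is fixed at half the most. Time passes only in rows, so rows that repeat a pose let the fingers close, or fill a call up. It gives the time, the measured TCP pose, the force and the opening at its end, in the units of the state.
- bot.read_state(): the state, without advancing time (a new reading comes with each control period).
- bot.capture(name): name is "side" or "top" or "wrist"; returns the picture (420x560x3 uint8, red, green, blue); there is no depth.
- bot.get_calibration(name): a dict with "fx", "fy", "cx", "cy" (pixels), "D" ([k1, k2, p1, p2, k3] as OpenCV has them; the pictures are not rectified), "rvec" (rotation vector, rad) and "tvec" (3), from world to camera coordinates, as OpenCV has them. Camera axes: x right, y down, z forward; pixel columns grow to the right and rows downward; lengths in m; the calibration is good to about 2 mm. A picture is of the moment at which its call begins: read the wrist's pose just before it. get_calibration takes no time and is no camera call; for the wrist camera it gives the pose at the moment of the call.
- bot.hand_in(): hands the job in, once; it reports no verdict.
Trained networks look in the newest picture that a camera, given by its name, has taken for a name from the list of things; names that differ only in an ending like _2 or _b are one class to them, and where a whole thing is asked for, a point or a joint stands for the part that bears it (a point fixed in the world has none). Each returns a list of dicts, best first, with "p" (0 to 1); they miss things now and then, are a little off and sometimes report something else, mostly with a low value. They report only what shows in the picture. A call takes as long as a camera call.
- bot.find_in(name, camera): "point" ([x, y, z] in m, in world coordinates, good to about 4 mm: the middle of the surface that is visible of it).
The state is a dict: "time_s": time; "joint_positions": joint angles; "qvel": joint speeds; "tau": joint torques, N m; "position": TCP position; "tcp_rot": TCP orientation; "force": force on the tool from outside, world axes, zero at the start; "moment": the same for the moment, N m; "opening": opening from 0.0 (shut) to 1.0 (fully open).
Only numpy, scipy, OpenCV 4.12 (cv2) and the standard library are available. Lean on these libraries where they do the work, as an engineer would, in place of code of your own. Each camera call takes 0.05 s, during which the arm holds its last target.

## Working session

There is one attempt and no reset: what is moved stays moved. The work goes in short steps, Python scripts to look and compute and a tool call to move; the robot and the scene stay as the last step left them, time stands still between calls to the robot, and variables do not carry over. Pictures are saved under pics/ and viewed, and the job is handed in when it is done.

Besides the shell and the picture viewer there is one more tool, called after ">>>" by a JSON object that holds its "api" and its "payload", one argument or row to a line. apply_moves: Moves the arm, as the interface text tells. Its arguments: {"type":"object","properties":{"motion":{"type":"string"}},"required":["motion"]}

```bash
ls; mkdir -p pics
python3 - <<'E'
from rig import bot
import cv2
s=bot.read_state()
for k,v in s.items(): print(k,v)
print(bot.pinch_z)
for n in ("top","side","wrist"):
    im=bot.capture(n); cv2.imwrite(f"pics/{n}0.png",im[:,:,::-1])
    c=bot.get_calibration(n); print(n,c)
    for t in ("cell_box","flap","flap_handle","battery_center","tape_roll_center","tape_measure_center"):
        print(t,bot.find_in(t,n)[:3])
print(bot.read_state()["time_s"])
E
```

```text
pics
time_s 0.0
joint_positions [-8.16751737e+01  3.02791429e+01  8.21566494e+01 -5.70366979e-04
  6.76878824e+01 -1.02265269e+01]
qvel [ 0.03131952  0.05273888  0.00589008 -0.09659256 -0.00084768 -0.11422533]
tau [ 6.80958556e-05 -4.40043783e+01 -1.76591510e+01  6.33227010e-02
  5.81189117e-02 -1.50300484e-04]
position [ 0.19877241 -0.59177966  0.22156827]
tcp_rot [[ 9.48037735e-01  3.18157745e-01 -3.21634812e-04]
 [ 3.18157687e-01 -9.48035406e-01  2.13445067e-03]
 [ 3.74170820e-04 -2.12587036e-03 -9.99997670e-01]]
force [-1.05407473 -1.31466798  0.17623447]
moment [-0.03305787 -0.00289393 -0.04451353]
opening 1.0013756124095161
0.0187
top {'fx': 514.6843955590106, 'fy': 514.6843955590106, 'cx': 281.0391342189375, 'cy': 213.99176342401952, 'D': array([-0.01728855,  0.        ,  0.        ,  0.        ,  0.        ]), 'rvec': array([ 2.16001048, -2.11984677,  0.10625837]), 'tvec': array([0.03074219, 0.5289641 , 1.0606992 ])}
cell_box [{'point': [0.5483, 0.225, 0.1111], 'p': 0.56}]
flap [{'point': [0.5402, 0.2208, 0.1125], 'p': 0.55}]
flap_handle [{'point': [0.5379, 0.2193, 0.1183], '
[... 530 characters left out ...]
oint': [0.5412, 0.2145, 0.1148], 'p': 0.97}]
flap_handle [{'point': [0.5404, 0.2103, 0.1101], 'p': 0.73}]
battery_center [{'point': [0.5862, -0.0293, 0.0192], 'p': 0.43}]
tape_roll_center [{'point': [0.4404, 0.006, 0.0183], 'p': 0.71}]
tape_measure_center [{'point': [0.5095, -0.2613, 0.0409], 'p': 0.97}]
wrist {'fx': 332.1964807034439, 'fy': 332.1964807034439, 'cx': 279.17734432282003, 'cy': 211.0394316121121, 'D': array([-0.0197246,  0.       ,  0.       ,  0.       ,  0.       ]), 'rvec': array([-2.3674704 ,  1.70325011,  0.22833316]), 'tvec': array([-0.62424626, -0.03073119,  0.38979387])}
cell_box []
flap []
flap_handle []
battery_center []
tape_roll_center []
tape_measure_center []
1.05
```

View pics/top0.png

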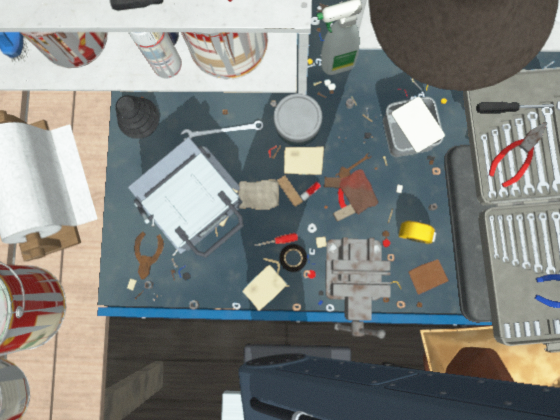

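View pics/side0.png

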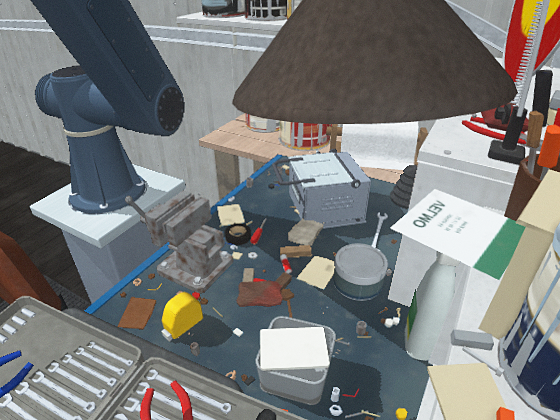

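View pics/wrist0.png

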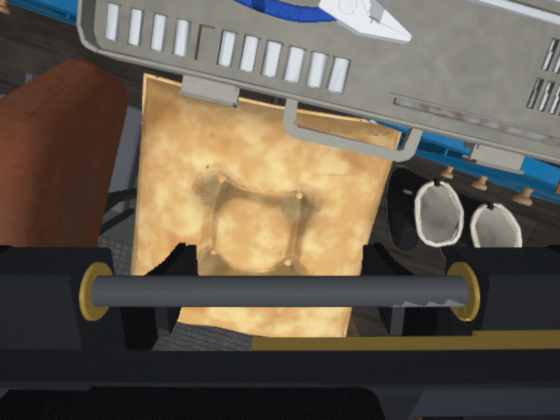

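The top view shows the yawed box at (185,195) with its handle near (217,237), the tape roll at (292,258) and the tape measure at (417,232), right of the vice. The battery should therefore be between box and vice, possibly the red item near (310,190). I'll zoom in to check.

Run:
```python
import cv2, numpy as np
a=cv2.imread("pics/top0.png")
cv2.imwrite("pics/top_z1.png",cv2.resize(a[130:300,100:400],None,fx=2.66,fy=2.66,interpolation=cv2.INTER_CUBIC))
b=cv2.imread("pics/side0.png")
cv2.imwrite("pics/side_z1.png",cv2.resize(b[140:320,180:400],None,fx=3.3,fy=3.3,interpolation=cv2.INTER_CUBIC))
```

```text
(no output)
```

View pics/top_z1.png

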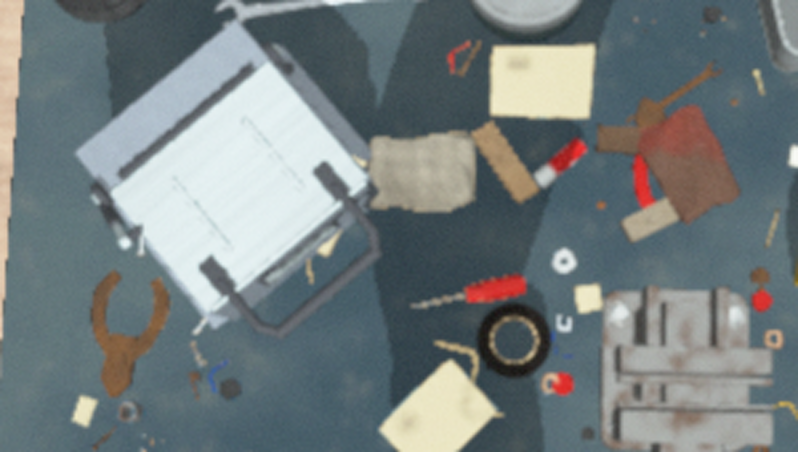

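View pics/side_z1.png

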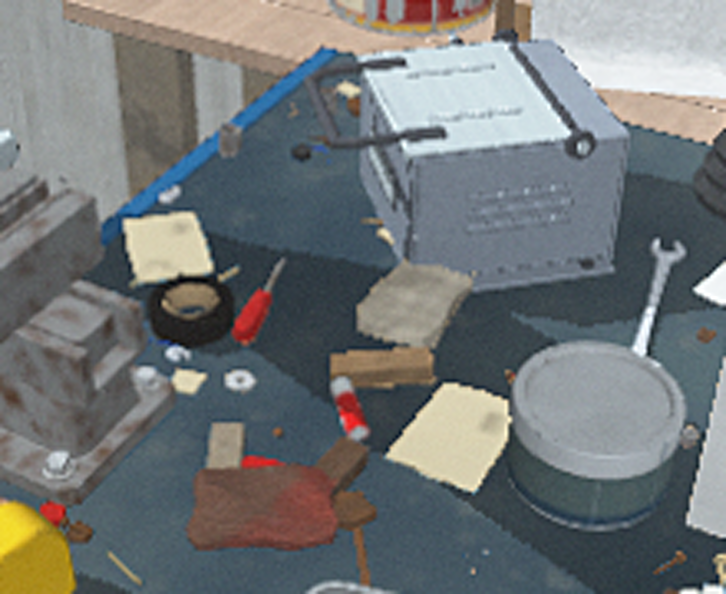

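```bash
cat > h.py <<'E'
from rig import bot
import cv2, numpy as np
def ray(cam,px,c=None):
    c=c or bot.get_calibration(cam)
    K=np.array([[c['fx'],0,c['cx']],[0,c['fy'],c['cy']],[0,0,1]])
    u=cv2.undistortPoints(np.array([[px]],float),K,np.array(c['D']))[0,0]
    R,_=cv2.Rodrigues(np.array(c['rvec'])); t=np.array(c['tvec'])
    return -R.T@t, R.T@np.array([u[0],u[1],1.])
def onz(cam,px,z,c=None):
    o,d=ray(cam,px,c); return o+d*(z-o[2])/d[2]
def proj(cam,P,c=None):
    c=c or bot.get_calibration(cam)
    K=np.array([[c['fx'],0,c['cx']],[0,c['fy'],c['cy']],[0,0,1]])
    return cv2.projectPoints(np.array(P,float).reshape(-1,3),np.array(c['rvec']),np.array(c['tvec']),K,np.array(c['D']))[0][:,0]
E
python3 - <<'E'
from h import *
np.set_printoptions(precision=4,suppress=True)
z=lambda p:(100+p[0]/2.66,130+p[1]/2.66)
zs=lambda p:(180+p[0]/3.3,140+p[1]/3.3)
for n,p,h in [("bat1",(537,183),.0085),("bat2",(584,148),.0085),("BL",(78,153),.11),("BR",(240,22),.11),("FL",(213,328),.11),("HL",(275,330),.11),("HR",(378,250),.11)]:
    print(n,onz("top",z(p),h))
for n,p,h in [("bat1",(340,383),.0085),("bat2",(358,434),.0085),("HL",(313,78),.11),("HR",(330,140),.11),("BR",(628,130),.11),("BL",(548,42),.11),("FR",(410,150),.11)]:
    print(n,onz("side",zs(p),h))
E
```

```text
bat1 [ 0.566  -0.0034  0.0085]
bat2 [ 0.5958 -0.0416  0.0085]
BL [0.5672 0.3453 0.11  ]
BR [0.6706 0.2261 0.11  ]
FL [0.4369 0.2361 0.11  ]
HL [0.4363 0.1897 0.11  ]
HR [0.4973 0.115  0.11  ]
bat1 [ 0.5696 -0.0029  0.0085]
bat2 [ 0.6028 -0.0396  0.0085]
HL [0.4387 0.191  0.11  ]
HR [0.4952 0.1168 0.11  ]
BR [0.6738 0.2323 0.11  ]
BL [0.5726 0.3357 0.11  ]
FR [0.5503 0.1319 0.11  ]
```

The battery is the red/white cell at about (301,199)–(321,186) in the top view: about 49 mm long, axis near -52°. The box yaw is about 40° and the handle middle is about (0.467, 0.153). Next I'll fit the box pose and work out the wrist camera geometry.

Run:
```python
from h import *
np.set_printoptions(precision=4,suppress=True)
c=bot.get_calibration("wrist"); R,_=cv2.Rodrigues(c['rvec']); s=bot.read_state()
o=-R.T@c['tvec']; print("cam in tool",s['tcp_rot'].T@(o-s['position']), "\naxes in tool\n",s['tcp_rot'].T@R.T)
# overlay model
def boxpts(cx,cy,yaw):
    a=np.radians(yaw); X=np.array([np.cos(a),np.sin(a),0]);Y=np.array([-np.sin(a),np.cos(a),0]);C=np.array([cx,cy,0])
    P=lambda x,y,z:C+x*X+y*Y+np.array([0,0,z])
    return P
P=boxpts(.562,.233,40)
L=[]
top=[P(-.08,-.08,.11),P(-.08,.08,.11),P(.08,.08,.11),P(.08,-.08,.11)]
bot_=[p-[0,0,.11] for p in top]
for i in range(4): L+= [(top[i],top[(i+1)%4]),(bot_[i],bot_[(i+1)%4]),(top[i],bot_[i])]
L+=[(P(-.128,-.046,.11),P(-.128,.046,.11)),(P(.04,-.078,.11),P(.04,.078,.11))]
for n,sl,f in (("top",(slice(130,300),slice(100,320)),3.4),("side",(slice(140,240),slice(250,390)),5)):
    im=cv2.imread(f"pics/{n}0.png"); z=cv2.resize(im[sl],None,fx=f,fy=f,interpolation=cv2.INTER_CUBIC)
    for a,b in L:
        q=proj(n,[a,b]); q=((q-[sl[1].start,sl[0].start]+.5)*f-.5).astype(int)
        cv2.line(z,tuple(map(int,q[0])),tuple(map(int,q[1])),(0,0,255),1)
    cv2.imwrite(f"pics/{n}_ov1.png",z)
```

```text
cam in tool [ 0.0728 -0.0007 -0.1616] 
axes in tool
 [[-0.0003 -0.9647 -0.2634]
 [ 1.     -0.0003 -0.0001]
 [ 0.     -0.2634  0.9647]]
```

View pics/top_ov1.png

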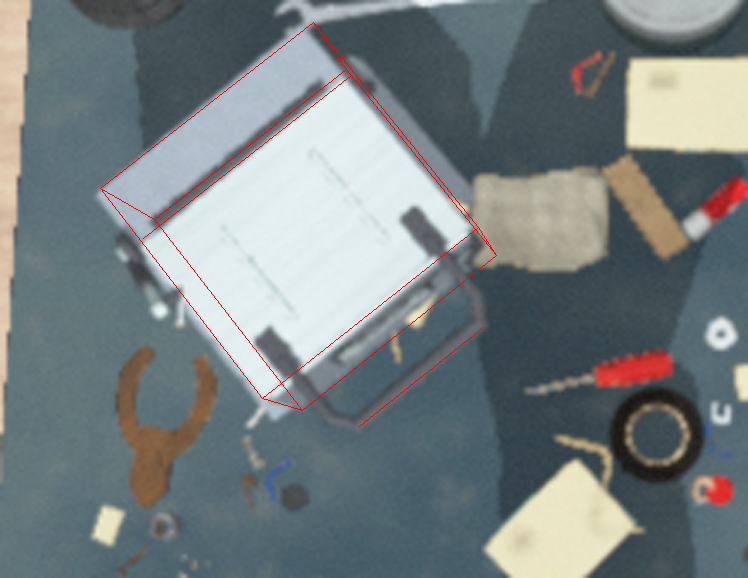

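View pics/side_ov1.png

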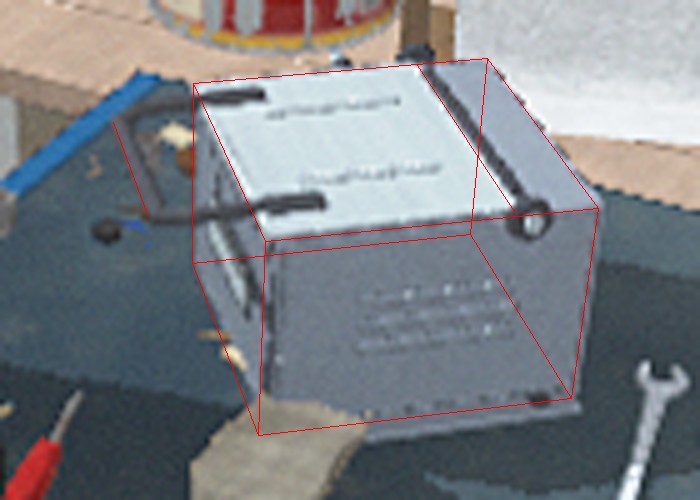

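Shifting the model about 4 mm along box +x puts the centre at (0.565, 0.2355), yaw 40°. That matches the handle and hinge in both views. Next I'll write a planner that prints rows and tracks the commanded pose.

```bash
cat > pl.py <<'E'
import json,os,numpy as np
F="cmd.json"
def load():
    if not os.path.exists(F): return np.array([.199,-.592,.223]),-71.448
    d=json.load(open(F)); return np.array(d['p']),d['yaw']
def ax(yaw):
    a=np.radians(yaw); y=np.array([np.cos(a),np.sin(a),0]); z=np.array([0,0,-1.]); return np.stack([np.cross(y,z),y,z],1)
def rows(wps,start=None):
    """wps: list of 8 (x,y,z,yaw,open)"""
    p,yw=start or load(); R=ax(yw); out=[]
    for w in wps:
        d=R.T@(np.array(w[:3])-p); t=-(w[3]-yw)
        out.append("%.3f %.3f %.3f 0 0 %.1f %.3f"%(*d,t,w[4]))
    return "; ".join(out).replace("-0.000","0.000")
def done(txt):
    "record the rows that were really sent"
    p,yw=load(); r=[float(v) for v in txt.split(';')[-1].split()]
    p=p+ax(yw)@np.array(r[:3]); yw=yw-r[5]
    json.dump(dict(p=list(p),yaw=yw),open(F,'w')); print("cmd",p.round(4),round(yw,2))
def lin(a,b,n): a=np.array(a,float);b=np.array(b,float); return [a+(b-a)*(i+1)/n for i in range(n)]
E
python3 - <<'E'
from pl import *
s=[.199,-.592,.223,-71.448,.087]
w=lin(s,[.26,-.46,.33,-24,.087],5)+lin([.26,-.46,.33,-24,.087],[.41,-.15,.34,31,.06],6)+lin([.41,-.15,.34,31,.06],[.4669,.1532,.22,40,.04],6)
# path as 3 calls; second/third call start frame after rounding
print(rows(w[:8]))
p,y=w[7][:3],w[7][3]
E
```

```text
0.020 -0.021 -0.021 0 0 -9.5 0.087; 0.040 -0.042 -0.043 0 0 -19.0 0.087; 0.060 -0.063 -0.064 0 0 -28.5 0.087; 0.080 -0.085 -0.086 0 0 -38.0 0.087; 0.100 -0.106 -0.107 0 0 -47.4 0.087; 0.140 -0.147 -0.109 0 0 -56.6 0.082; 0.180 -0.188 -0.110 0 0 -65.8 0.078; 0.220 -0.229 -0.112 0 0 -74.9 0.073
```

>>> {"api": "apply_moves", "payload": {
  "motion": "0.020 -0.021 -0.021 0 0 -9.5 0.087; 0.040 -0.042 -0.043 0 0 -19 0.087; 0.060 -0.063 -0.064 0 0 -28.5 0.087; 0.080 -0.085 -0.086 0 0 -38 0.087; 0.100 -0.106 -0.107 0 0 -47.5 0.087; 0.140 -0.147 -0.109 0 0 -56.5 0.08; 0.180 -0.188 -0.110 0 0 -66 0.08; 0.220 -0.229 -0.112 0 0 -75 0.07"
}}

```text
time_s: 2.05
position: [0.3351, -0.3038, 0.3348]
tcp_rot: [[-0.066, 0.998, 0.001], [0.998, 0.066, -0.0], [-0.0, 0.001, -1.0]]
force: [0.8, -0.1, 0.0]
opening: 0.873
```

Run:
```python
from pl import *
done("0.220 -0.229 -0.112 0 0 -75 0.07")
p,y=load()
s=[*p,y,.07]
w=lin(s,[.41,-.15,.34,31,.06],3)+lin([.41,-.15,.34,31,.06],[.4669,.1532,.24,40,.04],6)
print(rows(w[:8]))
```

```text
cmd [ 0.3347 -0.3049  0.335 ] 3.55
0.050 0.028 -0.002 0 0 -9.1 0.067; 0.100 0.056 -0.003 0 0 -18.3 0.063; 0.150 0.085 -0.005 0 0 -27.4 0.060; 0.200 0.097 0.012 0 0 -28.9 0.057; 0.250 0.110 0.028 0 0 -30.4 0.053; 0.299 0.123 0.045 0 0 -31.9 0.050; 0.349 0.135 0.062 0 0 -33.4 0.047; 0.399 0.148 0.078 0 0 -34.9 0.043
```

>>> {"api": "apply_moves", "payload": {
  "motion": "0.050 0.028 -0.002 0 0 -9 0.065; 0.100 0.056 -0.003 0 0 -18 0.06; 0.150 0.085 -0.005 0 0 -27 0.06; 0.200 0.097 0.012 0 0 -29 0.05; 0.250 0.110 0.028 0 0 -31 0.05; 0.300 0.123 0.045 0 0 -33 0.05; 0.350 0.135 0.062 0 0 -35 0.04; 0.400 0.148 0.078 0 0 -36.45 0.04"
}}

```text
time_s: 3.05
position: [0.4578, 0.1047, 0.2563]
tcp_rot: [[-0.644, 0.765, 0.001], [0.765, 0.644, -0.0], [-0.001, 0.001, -1.0]]
force: [1.0, 0.3, 1.3]
opening: 0.481
```

Run:
```python
from pl import *
done("0.400 0.148 0.078 0 0 -36.45 0.04")
p,y=load()
C=np.array([.565,.2355,0]);R=ax(40); Hm=C-.128*R[:,1]; print(Hm)
s=[*p,y,.04]
w=lin(s,[Hm[0],Hm[1],.20,40,.04],4)+[[Hm[0],Hm[1],.20,40,.04]]*4
print(rows(w[:8]))
```

```text
cmd [0.4576 0.1035 0.257 ] 40.0
[0.46694631 0.15322319 0.        ]
0.008 0.010 0.014 0 0 0.0 0.040; 0.016 0.020 0.028 0 0 0.0 0.040; 0.024 0.029 0.043 0 0 0.0 0.040; 0.032 0.039 0.057 0 0 0.0 0.040; 0.032 0.039 0.057 0 0 0.0 0.040; 0.032 0.039 0.057 0 0 0.0 0.040; 0.032 0.039 0.057 0 0 0.0 0.040; 0.032 0.039 0.057 0 0 0.0 0.040
```

>>> {"api": "apply_moves", "payload": {
  "motion": "0.008 0.010 0.014 0 0 0 0.04; 0.016 0.020 0.028 0 0 0 0.04; 0.024 0.029 0.043 0 0 0 0.04; 0.032 0.039 0.057 0 0 0 0.04; 0.032 0.039 0.057 0 0 0 0.04; 0.032 0.039 0.057 0 0 0 0.04; 0.032 0.039 0.057 0 0 0 0.04; 0.032 0.039 0.057 0 0 0 0.04"
}}

```text
time_s: 4.05
position: [0.4671, 0.1523, 0.2001]
tcp_rot: [[-0.642, 0.766, 0.001], [0.766, 0.642, 0.0], [-0.001, 0.001, -1.0]]
force: [-1.1, -0.2, 0.1]
opening: 0.458
```

Run:
```python
from pl import *
from h import *
done("0.032 0.039 0.057 0 0 0 0.04")
s=bot.read_state(); c=bot.get_calibration("wrist")
im=cv2.cvtColor(bot.capture("wrist"),cv2.COLOR_RGB2BGR); cv2.imwrite("pics/wrist1.png",im)
C=np.array([.565,.2355,0]);R=ax(40)
P=lambda x,y,z:C+R[:,1]*x+R[:,0]*y+np.array([0,0,z])
for a,b in [((-.128,-.046,.11),(-.128,.046,.11)),((-.08,-.08,.11),(-.08,.08,.11)),((-.08,-.08,.11),(.08,-.08,.11)),((.04,-.078,.11),(.04,.078,.11)),((-.08,.08,.11),(.08,.08,.11))]:
    q=proj("wrist",[P(*a),P(*b)],c).astype(int); cv2.line(im,tuple(map(int,q[0])),tuple(map(int,q[1])),(0,0,255),1)
cv2.imwrite("pics/wrist1o.png",im)
print(s['position'],s['time_s'],bot.find_in("flap_handle","wrist"))
```

```text
cmd [0.4669 0.1531 0.2   ] 40.0
[0.46712058 0.15232672 0.20006627] 4.05 [{'point': [0.5225, 0.2345, 0.1123], 'p': 0.65}]
```

View pics/wrist1o.png

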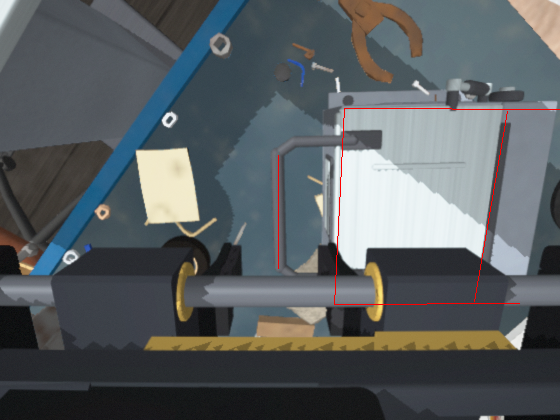

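Run:
```python
import cv2
a=cv2.imread("pics/wrist1.png")
cv2.imwrite("pics/wrist1z.png",cv2.resize(a[90:310,250:520],None,fx=2.7,fy=2.7,interpolation=cv2.INTER_CUBIC))
```

```text
(no output)
```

View pics/wrist1z.png

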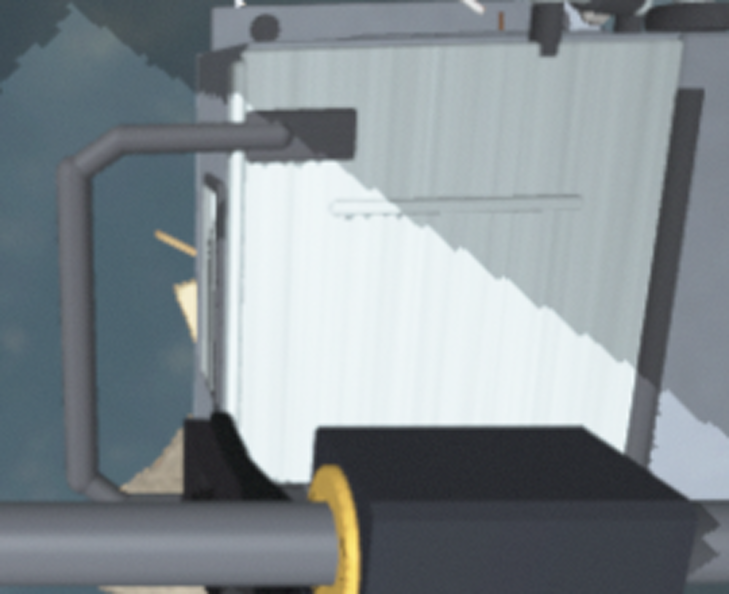

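Run:
```python
from h import *
from pl import *
c=bot.get_calibration("wrist"); R=ax(40)
z=lambda p:(250+(p[0]+.5)/2.7-.5,90+(p[1]+.5)/2.7-.5)
for n,a,b,h in [("bar",(74,175),(83,480),.11),("rear",(680,40),(630,450),.112),("front",(243,60),(246,450),.112),("left",(243,52),(680,40),.112)]:
    A=onz("wrist",z(a),h,c);B=onz("wrist",z(b),h,c);d=B-A
    C0=np.array([.565,.2355,0])
    print(n,A.round(4),B.round(4),np.degrees(np.arctan2(d[1],d[0])).round(2),np.linalg.norm(d).round(4),"boxframe",(R.T@(A-C0))[[1,0]].round(4),(R.T@(B-C0))[[1,0]].round(4))
```

```text
bar [0.436  0.1886 0.11  ] [0.4972 0.1196 0.11  ] -48.42 0.0922 boxframe [-0.129  0.047] [-0.1264 -0.0452]
rear [0.5371 0.3209 0.112 ] [0.6174 0.2337 0.112 ] -47.35 0.1185 boxframe [0.0336 0.0833] [ 0.039 -0.035]
front [0.451  0.2412 0.112 ] [0.5279 0.1592 0.112 ] -46.84 0.1124 boxframe [-0.0837  0.0776] [-0.0775 -0.0346]
left [0.4496 0.2427 0.112 ] [0.5371 0.3209 0.112 ] 41.77 0.1174 boxframe [-0.0838  0.0797] [0.0336 0.0833]
```

The wrist view shows the bar centre at (0.4666, 0.154) and suggests a yaw of about 41.5–42°, while the top view gave 40°. I'll use 41.5°, then descend and close on the bar.

Run:
```python
from pl import *
p,y=load(); t=[.4667,.1538,.0915,41.5,.04]
print(rows(lin([*p,y,.04],t,6)+[t]*2))
```

```text
0.000 0.000 0.018 0 0 -0.2 0.040; 0.000 0.000 0.036 0 0 -0.5 0.040; 0.000 0.000 0.054 0 0 -0.7 0.040; 0.000 0.000 0.072 0 0 -1.0 0.040; 0.001 0.000 0.090 0 0 -1.2 0.040; 0.001 0.000 0.108 0 0 -1.5 0.040; 0.001 0.000 0.109 0 0 -1.5 0.040; 0.001 0.000 0.109 0 0 -1.5 0.040
```

>>> {"api": "apply_moves", "payload": {
  "motion": "0 0 0.018 0 0 -0.2 0.04; 0 0 0.036 0 0 -0.5 0.04; 0 0 0.054 0 0 -0.7 0.04; 0 0 0.072 0 0 -1 0.04; 0.001 0 0.090 0 0 -1.2 0.04; 0.001 0 0.108 0 0 -1.5 0.04; 0.001 0 0.109 0 0 -1.5 0.04; 0.001 0 0.109 0 0 -1.5 0.04"
}}

```text
time_s: 5.15
position: [0.4666, 0.1533, 0.091]
tcp_rot: [[-0.663, 0.749, 0.001], [0.749, 0.663, 0.0], [-0.0, 0.001, -1.0]]
force: [0.6, 0.6, -0.3]
opening: 0.46
```

Run:
```python
from pl import *
from h import *
done("0.001 0 0.109 0 0 -1.5 0.04")
s=bot.read_state(); print(s['force'],s['position'])
cv2.imwrite("pics/wrist2.png",cv2.cvtColor(bot.capture("wrist"),cv2.COLOR_RGB2BGR)[:, :])
```

```text
cmd [0.4663 0.1538 0.091 ] 41.5
[ 0.61314887  0.64748263 -0.29109678] [0.46657679 0.15334563 0.09095861]
```

View pics/wrist2.png

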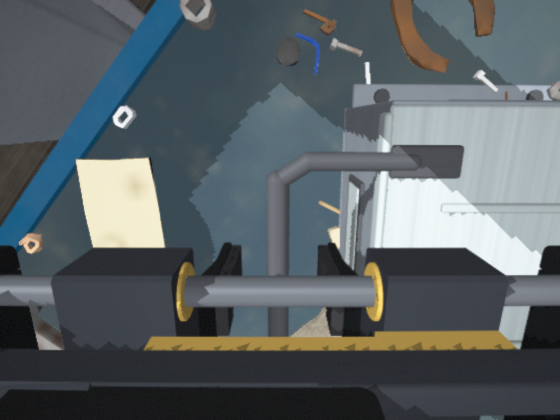

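The bar stands vertical in the image and centred between the fingers (x≈279), so the 41.5° yaw is right. Now I'll close the gripper.

>>> {"api": "apply_moves", "payload": {
  "motion": "0 0 0 0 0 0 0.03; 0 0 0 0 0 0 0.02; 0 0 0 0 0 0 0.01; 0 0 0 0 0 0 0; 0 0 0 0 0 0 0; 0 0 0 0 0 0 0; 0 0 0 0 0 0 0; 0 0 0 0 0 0 0"
}}

```text
time_s: 6.2
position: [0.4659, 0.1531, 0.0906]
tcp_rot: [[-0.663, 0.749, -0.001], [0.749, 0.663, -0.0], [0.0, -0.001, -1.0]]
force: [-2.0, -2.8, 4.3]
opening: 0.099
```

Run:
```python
from pl import *
# handle circle rows: tool y = +xb, z down. r=.168
for th in np.radians(np.arange(0,101,5)):
    print(round(np.degrees(th)), "dy %.3f dz %.3f"%(.168*(1-np.cos(th)), -.168*np.sin(th)))
```

```text
0 dy 0.000 dz -0.000
5 dy 0.001 dz -0.015
10 dy 0.003 dz -0.029
15 dy 0.006 dz -0.043
20 dy 0.010 dz -0.057
25 dy 0.016 dz -0.071
30 dy 0.023 dz -0.084
35 dy 0.030 dz -0.096
40 dy 0.039 dz -0.108
45 dy 0.049 dz -0.119
50 dy 0.060 dz -0.129
55 dy 0.072 dz -0.138
60 dy 0.084 dz -0.145
65 dy 0.097 dz -0.152
70 dy 0.111 dz -0.158
75 dy 0.125 dz -0.162
80 dy 0.139 dz -0.165
85 dy 0.153 dz -0.167
90 dy 0.168 dz -0.168
95 dy 0.183 dz -0.167
100 dy 0.197 dz -0.165
```

Gripped (opening 8.6 mm). Now I'll lift the first 20° and check the forces.

>>> {"api": "apply_moves", "payload": {
  "motion": "0 0 -0.007 0 0 0 0; 0 0.001 -0.015 0 0 0 0; 0 0.001 -0.022 0 0 0 0; 0 0.003 -0.029 0 0 0 0; 0 0.004 -0.036 0 0 0 0; 0 0.006 -0.043 0 0 0 0; 0 0.008 -0.051 0 0 0 0; 0 0.010 -0.057 0 0 0 0"
}}

```text
time_s: 7.2
position: [0.4731, 0.1595, 0.1481]
tcp_rot: [[-0.663, 0.749, -0.001], [0.749, 0.663, -0.001], [-0.0, -0.002, -1.0]]
force: [-1.3, -4.9, -3.9]
opening: 0.102
```

Run:
```python
from pl import *
from h import *
done("0 0.010 -0.057 0 0 0 0")
s=bot.read_state(); print(s['force'],s['moment'],s['position'],s['opening'])
cv2.imwrite("pics/side2.png",cv2.cvtColor(bot.capture("side"),cv2.COLOR_RGB2BGR)[:, :])
```

```text
cmd [0.4738 0.1605 0.148 ] 41.5
[-1.31211123 -4.94931533 -3.91396319] [-0.93348074  0.10144736 -0.03653902] [0.47309421 0.15953703 0.14807381] 0.10165679528973685
```

View pics/side2.png

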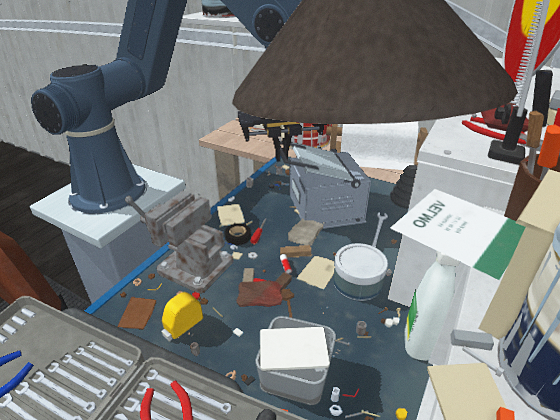

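The flap is rising with the gripper and forces are about 6 N. I'll go on to 60°.

>>> {"api": "apply_moves", "payload": {
  "motion": "0 0.006 -0.014 0 0 0 0; 0 0.013 -0.027 0 0 0 0; 0 0.020 -0.039 0 0 0 0; 0 0.029 -0.051 0 0 0 0; 0 0.039 -0.062 0 0 0 0; 0 0.050 -0.072 0 0 0 0; 0 0.062 -0.081 0 0 0 0; 0 0.074 -0.088 0 0 0 0"
}}

```text
time_s: 8.25
position: [0.5266, 0.2068, 0.2383]
tcp_rot: [[-0.664, 0.748, -0.005], [0.748, 0.663, -0.006], [-0.001, -0.007, -1.0]]
force: [-7.7, -10.0, 13.8]
opening: 0.103
```

Run:
```python
from pl import *
from h import *
done("0 0.074 -0.088 0 0 0 0")
s=bot.read_state(); print(s['force'],s['moment'],s['position'],s['opening'])
R=ax(41.5); print("force in tool",R.T@s['force'])
```

```text
cmd [0.5292 0.2095 0.236 ] 41.5
[-7.71710488 -9.95818911 13.76912644] [-1.72989704  1.27879481 -0.02146333] [0.52663996 0.2068253  0.23828184] 0.10303209491113323
force in tool [ -2.3447343  -12.3782656  -13.76912644]
```

The handle pushes outward by about 18 N, so the true circle is a little larger than commanded and a fit gives about 172–175 mm. I'll continue gently to 80° on a corrected circle.

>>> {"api": "apply_moves", "payload": {
  "motion": "0 0.007 -0.007 0 0 0 0; 0 0.015 -0.011 0 0 0 0; 0 0.024 -0.015 0 0 0 0; 0 0.032 -0.018 0 0 0 0; 0 0.041 -0.020 0 0 0 0; 0 0.049 -0.023 0 0 0 0; 0 0.058 -0.025 0 0 0 0; 0 0.058 -0.025 0 0 0 0"
}}

```text
time_s: 9.25
position: [0.5737, 0.2482, 0.2609]
tcp_rot: [[-0.663, 0.749, 0.002], [0.749, 0.663, 0.001], [-0.001, 0.002, -1.0]]
force: [0.5, -3.1, 2.7]
opening: 0.102
```

Run:
```python
from pl import *
from h import *
done("0 0.058 -0.025 0 0 0 0")
s=bot.read_state(); print(s['position'],s['opening'])
R=ax(41.5); print("force in tool",R.T@s['force'], "disp",R.T@(s['position']-np.array([.4659,.1531,.0906])))
for n in ("side","top","wrist"): cv2.imwrite(f"pics/{n}3.png",cv2.cvtColor(bot.capture(n),cv2.COLOR_RGB2BGR))
a=cv2.imread("pics/side3.png"); cv2.imwrite("pics/side3z.png",cv2.resize(a[80:240,220:420],None,fx=3.7,fy=3.7,interpolation=cv2.INTER_CUBIC))
```

```text
cmd [0.5727 0.2479 0.261 ] 41.5
[0.57373772 0.24824817 0.26090629] 0.10236593770402254
force in tool [-2.65081162 -1.72108768 -2.69527336] disp [-0.00019367  0.14381276 -0.17030629]
```

View pics/side3z.png

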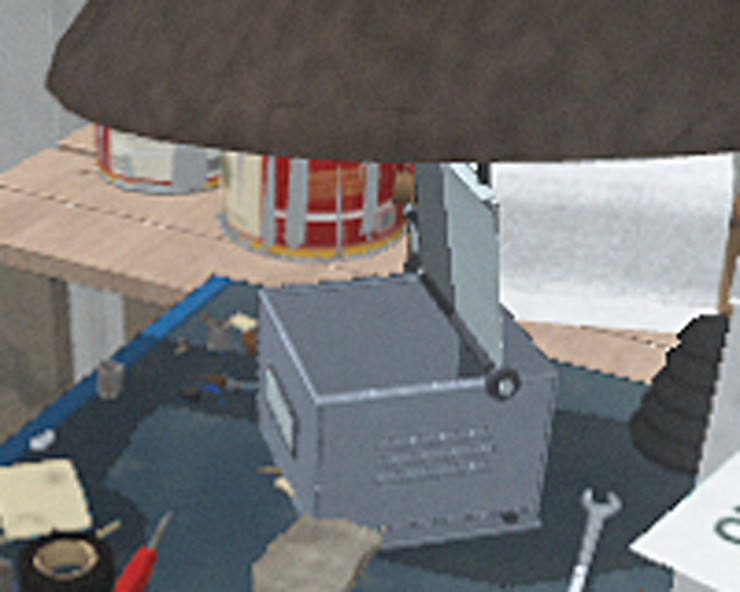

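View pics/wrist3.png

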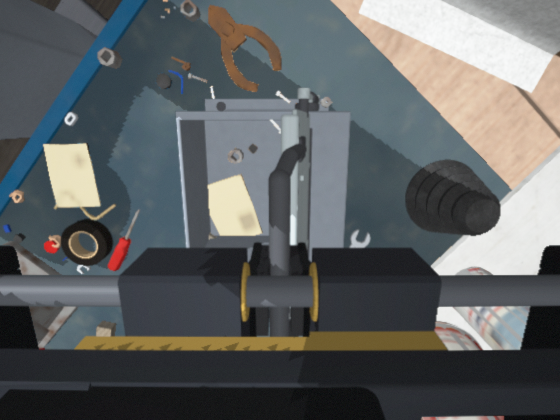

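The flap is near upright at about 82° and forces are small. Fitted to the measured points, the hinge radius is 0.168 m, with the bar about 4 mm nearer the tips. I'll continue to 97°.

>>> {"api": "apply_moves", "payload": {
  "motion": "0 0.008 -0.001 0 0 0 0; 0 0.015 -0.001 0 0 0 0; 0 0.021 -0.002 0 0 0 0; 0 0.027 -0.002 0 0 0 0; 0 0.033 -0.001 0 0 0 0; 0 0.039 -0.001 0 0 0 0; 0 0.045 0 0 0 0 0; 0 0.045 0 0 0 0 0"
}}

```text
time_s: 10.4
position: [0.607, 0.2777, 0.2605]
tcp_rot: [[-0.663, 0.749, 0.001], [0.749, 0.663, 0.0], [-0.0, 0.001, -1.0]]
force: [2.4, -3.1, 1.9]
opening: 0.099
```

Run:
```python
from pl import *
from h import *
done("0 0.045 0 0 0 0 0")
s=bot.read_state(); print(s['position'],s['opening'])
R=ax(41.5); print("force in tool",R.T@s['force'], "disp",R.T@(s['position']-np.array([.4659,.1531,.0906])))
```

```text
cmd [0.6064 0.2778 0.261 ] 41.5
[0.60697018 0.27766827 0.26046965] 0.09949925449113717
force in tool [-3.95339964 -0.28313572 -1.9185867 ] disp [-1.79806106e-04  1.88196750e-01 -1.69869654e-01]
```

>>> {"api": "apply_moves", "payload": {
  "motion": "0 0.003 0 0 0 0 0; 0 0.006 0.001 0 0 0 0; 0 0.006 0.001 0 0 0 0; 0 0.006 0.001 0 0 0 0.015; 0 0.006 0.001 0 0 0 0.02; 0 0.006 0.001 0 0 0 0.03; 0 0.006 0.001 0 0 0 0.04; 0 0.006 0.001 0 0 0 0.04"
}}

```text
time_s: 11.4
position: [0.6104, 0.2814, 0.2595]
tcp_rot: [[-0.663, 0.749, -0.001], [0.749, 0.663, 0.0], [0.0, -0.0, -1.0]]
force: [0.4, 0.1, -0.0]
opening: 0.439
```

Run:
```python
from pl import *
from h import *
done("0 0.006 0.001 0 0 0 0.04")
s=bot.read_state(); print(s['position'],s['opening'],s['force'])
for n in ("side","top","wrist"): cv2.imwrite(f"pics/{n}4.png",cv2.cvtColor(bot.capture(n),cv2.COLOR_RGB2BGR))
```

```text
cmd [0.6108 0.2817 0.26  ] 41.5
[0.61040126 0.28136167 0.2594917 ] 0.43927657965784855 [ 0.38841089  0.1391215  -0.04963923]
```

View pics/wrist4.png

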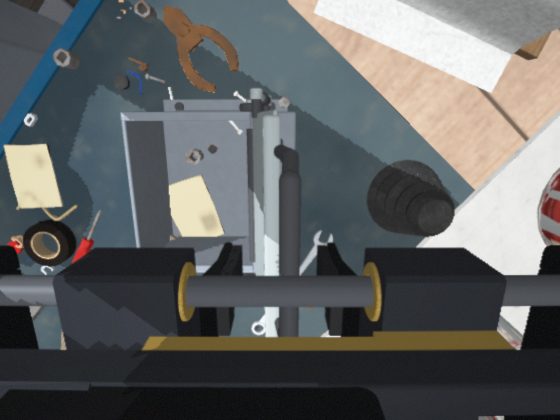

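View pics/side4.png

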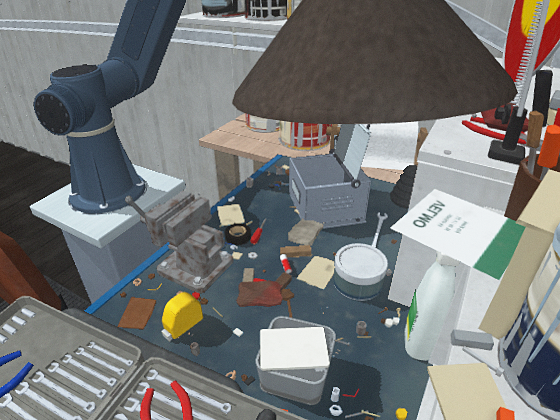

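The flap stands open at its stop with the fingers clear: the bar is at x≈290 in the wrist view and force is near zero. Now I'll go up and over to the battery, first checking where the lamp is.

Run:
```python
from pl import *
from h import *
print("lamp L",onz("top",(371,30),.44),onz("top",(400,75),.44),onz("top",(460,88),.44))
p,y=load(); a=[*p,y,.04]; b=[p[0],p[1],.35,41.5,.04]; c=[.57,.0,.28,41.5,.04]
w=lin(a,b,4)+lin(b,c,6); print(rows(w[:8]))
```

```text
lamp L [ 0.73673072 -0.09257794  0.44      ] [ 0.67125867 -0.13211166  0.44      ] [ 0.65354221 -0.21367069  0.44      ]
0.000 0.000 -0.022 0 0 0.0 0.040; 0.000 0.000 -0.045 0 0 0.0 0.040; 0.000 0.000 -0.068 0 0 0.0 0.040; 0.000 0.000 -0.090 0 0 0.0 0.040; -0.031 -0.036 -0.078 0 0 0.0 0.040; -0.061 -0.072 -0.067 0 0 0.0 0.040; -0.092 -0.109 -0.055 0 0 0.0 0.040; -0.123 -0.145 -0.043 0 0 0.0 0.040
```

>>> {"api": "apply_moves", "payload": {
  "motion": "0 0 -0.022 0 0 0 0.04; 0 0 -0.045 0 0 0 0.04; 0 0 -0.068 0 0 0 0.04; 0 0 -0.090 0 0 0 0.04; -0.031 -0.036 -0.080 0 0 0 0.04; -0.061 -0.072 -0.068 0 0 0 0.04; -0.092 -0.109 -0.055 0 0 0 0.04; -0.123 -0.145 -0.043 0 0 0 0.04"
}}

```text
time_s: 12.55
position: [0.5832, 0.0916, 0.3024]
tcp_rot: [[-0.663, 0.749, 0.0], [0.749, 0.663, -0.0], [-0.0, 0.0, -1.0]]
force: [1.6, -0.9, 0.0]
opening: 0.457
```

Run:
```python
from pl import *
done("-0.123 -0.145 -0.043 0 0 0 0.04")
p,y=load(); a=[*p,y,.04]; b=[.57,0,.26,41.5,.04]; c=[.583,-.022,.13,41.5,.04]
w=lin(a,b,2)+lin(b,c,4)+[c]*2; print(rows(w[:8]))
```

```text
cmd [0.5838 0.0935 0.303 ] 41.5
-0.030 -0.036 0.022 0 0 0.0 0.040; -0.061 -0.072 0.043 0 0 0.0 0.040; -0.067 -0.073 0.075 0 0 0.0 0.040; -0.073 -0.075 0.108 0 0 0.0 0.040; -0.080 -0.076 0.140 0 0 0.0 0.040; -0.086 -0.077 0.173 0 0 0.0 0.040; -0.086 -0.077 0.173 0 0 0.0 0.040; -0.086 -0.077 0.173 0 0 0.0 0.040
```

>>> {"api": "apply_moves", "payload": {
  "motion": "-0.030 -0.036 0.022 0 0 0 0.04; -0.061 -0.072 0.043 0 0 0 0.04; -0.067 -0.073 0.075 0 0 0 0.04; -0.073 -0.075 0.108 0 0 0 0.04; -0.080 -0.076 0.140 0 0 0 0.04; -0.086 -0.077 0.173 0 0 0 0.04; -0.086 -0.077 0.173 0 0 0 0.04; -0.086 -0.077 0.173 0 0 0 0.04"
}}

```text
time_s: 13.55
position: [0.5836, -0.0224, 0.1306]
tcp_rot: [[-0.663, 0.749, 0.001], [0.749, 0.663, -0.0], [-0.001, 0.001, -1.0]]
force: [0.3, -0.0, 0.1]
opening: 0.457
```

Run:
```python
from pl import *
from h import *
done("-0.086 -0.077 0.173 0 0 0 0.04")
im=cv2.cvtColor(bot.capture("wrist"),cv2.COLOR_RGB2BGR); cv2.imwrite("pics/wrist5.png",im)
print(bot.find_in("battery_center","wrist"))
z=cv2.resize(im[80:260,150:420],None,fx=2.9,fy=2.9,interpolation=cv2.INTER_CUBIC);cv2.imwrite("pics/wrist5z.png",z)
```

```text
cmd [ 0.5831 -0.0219  0.13  ] 41.5
[{'point': [0.5847, -0.019, 0.0111], 'p': 0.69}]
```

View pics/wrist5z.png

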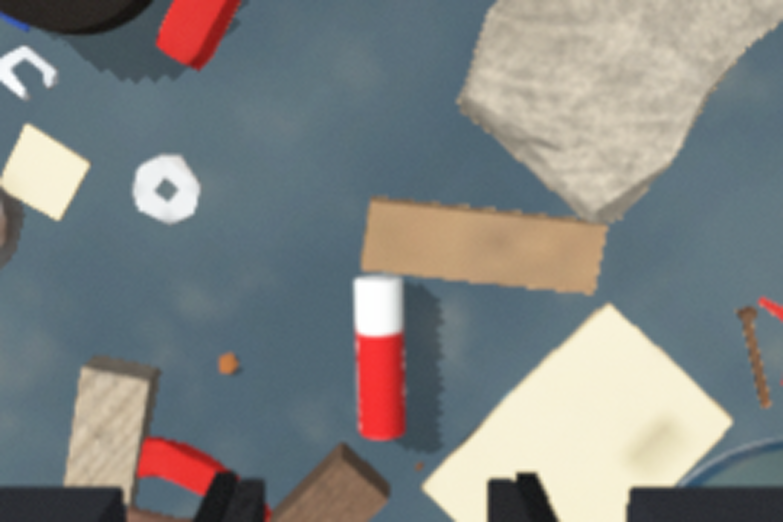

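The battery lies vertically in the zoomed wrist view, from (378,277) to (382,440), aligned with the jaws within about 1°. The finger areas on both sides are free.

Run:
```python
from pl import *
from h import *
c=bot.get_calibration("wrist")
z=lambda p:(150+(p[0]+.5)/2.9-.5,80+(p[1]+.5)/2.9-.5)
A=onz("wrist",z((378,277)),.0085,c);B=onz("wrist",z((382,438)),.0085,c)
d=B-A; print(A,B,np.linalg.norm(d),np.degrees(np.arctan2(d[1],d[0])),(A+B)/2)
M=(A+B)/2; p,y=load(); s=bot.read_state()
t=[M[0],M[1],-.001+.0015,41.5,.03]
print(M,rows([t]*8), s['position']-p)
```

```text
[ 0.56802962 -0.0012774   0.0085    ] [ 0.60244125 -0.03824069  0.0085    ] 0.05050193756004371 -47.047464038588416 [ 0.58523543 -0.01975904  0.0085    ]
[ 0.58523543 -0.01975904  0.0085    ] 0.000 0.003 0.130 0 0 0.0 0.030; 0.000 0.003 0.130 0 0 0.0 0.030; 0.000 0.003 0.130 0 0 0.0 0.030; 0.000 0.003 0.130 0 0 0.0 0.030; 0.000 0.003 0.130 0 0 0.0 0.030; 0.000 0.003 0.130 0 0 0.0 0.030; 0.000 0.003 0.130 0 0 0.0 0.030; 0.000 0.003 0.130 0 0 0.0 0.030 [ 0.00093534 -0.00045453  0.00122913]
```

>>> {"api": "apply_moves", "payload": {
  "motion": "0 0.001 0.030 0 0 -0.5 0.035; 0 0.002 0.060 0 0 -1 0.03; 0 0.003 0.085 0 0 -1.5 0.03; 0 0.003 0.105 0 0 -1.5 0.03; 0 0.003 0.118 0 0 -1.5 0.03; 0 0.003 0.124 0 0 -1.5 0.03; 0 0.003 0.127 0 0 -1.5 0.03; 0 0.003 0.127 0 0 -1.5 0.03"
}}

```text
time_s: 14.65
position: [0.5855, -0.0204, 0.003]
tcp_rot: [[-0.682, 0.731, 0.001], [0.731, 0.682, -0.0], [-0.001, 0.0, -1.0]]
force: [0.6, -0.2, -0.5]
opening: 0.348
```

Run:
```python
from pl import *
from h import *
done("0 0.003 0.127 0 0 -1.5 0.03")
print(bot.read_state()['force'])
im=cv2.cvtColor(bot.capture("wrist"),cv2.COLOR_RGB2BGR); cv2.imwrite("pics/wrist6.png",im)
```

```text
cmd [ 0.5853 -0.0199  0.003 ] 43.0
[ 0.57910742 -0.19633826 -0.51710416]
```

View pics/wrist6.png

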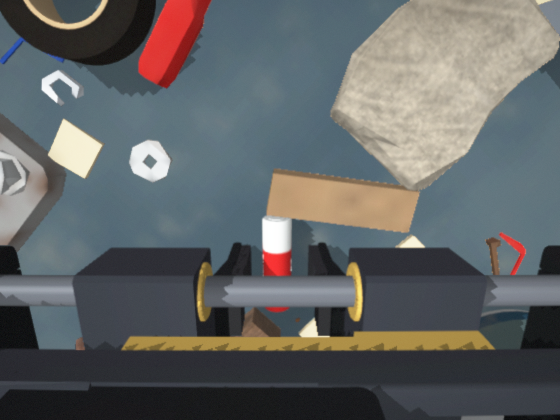

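The battery sits centred between the fingers (x≈277). I'll close, then lift a little.

>>> {"api": "apply_moves", "payload": {
  "motion": "0 0 0 0 0 0 0.02; 0 0 0 0 0 0 0.01; 0 0 0 0 0 0 0; 0 0 0 0 0 0 0; 0 0 0 0 0 0 0; 0 0 0 0 0 0 0; 0 0 -0.010 0 0 0 0; 0 0 -0.030 0 0 0 0"
}}

```text
time_s: 15.7
position: [0.5842, -0.0202, 0.0322]
tcp_rot: [[-0.682, 0.731, -0.003], [0.731, 0.682, 0.001], [0.002, -0.001, -1.0]]
force: [-0.3, -0.7, -0.6]
opening: 0.184
```

Run:
```python
from pl import *
from h import *
done("0 0 -0.030 0 0 0 0")
s=bot.read_state();print(s['force'],s['opening']*87)
im=cv2.cvtColor(bot.capture("wrist"),cv2.COLOR_RGB2BGR); cv2.imwrite("pics/wrist7.png",im)
R=ax(41.5); xb,yb=R[:,1],R[:,0]
hinge=np.array([.4659,.1531,0])+.168*xb; C=hinge-.04*xb; print("C",C,"hinge",hinge)
drop=C-.021*xb-.02*yb; print("drop",drop)
p,y=load()
# lift to .30, go to drop with yaw -48.5 (43 -> -48.5)
a=[*p,y,0]; b=[.575,.0,.20,33,0]; 
w=lin(a,[p[0]-.01,p[1]+.02,.21,30,0],4)
c=[drop[0],drop[1],.24,-48.5,0]
w+=lin(w[-1],c,9)+[c]*3
print(rows(w[:8]));
```

```text
cmd [ 0.5853 -0.0199  0.033 ] 43.0
[-0.34978867 -0.66309984 -0.56540322] 15.978099813700652
C [0.56176633 0.23791537 0.        ] hinge [0.59172456 0.26442017 0.        ]
drop [0.55929066 0.20902123 0.        ]
0.005 0.002 -0.044 0 0 3.3 0.000; 0.011 0.003 -0.088 0 0 6.5 0.000; 0.016 0.005 -0.133 0 0 9.8 0.000; 0.021 0.006 -0.177 0 0 13.0 0.000; 0.040 0.021 -0.180 0 0 21.7 0.000; 0.058 0.035 -0.184 0 0 30.4 0.000; 0.076 0.050 -0.187 0 0 39.2 0.000; 0.094 0.064 -0.190 0 0 47.9 0.000
```

View pics/wrist7.png

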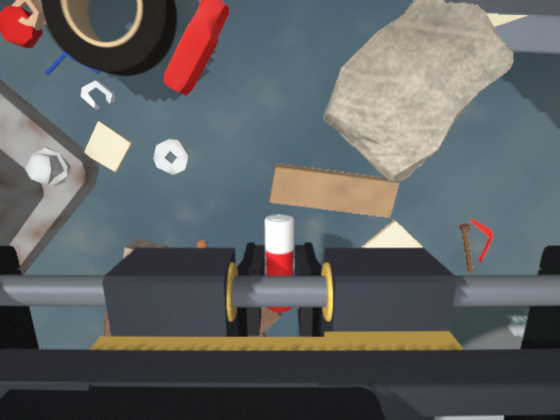

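The battery is held (opening 16 mm). For the drop I'll turn the tool to yaw 131.5° so that the camera side faces the front, away from the open flap.

Run:
```python
from pl import *
p,y=load(); c=[.5593,.209,.245,131.5,0]
w=lin([*p,y,0],[p[0]-.01,p[1]+.02,.22,60,0],4); w+=lin(w[-1],c,8)+[c]*4
print(rows(w[:8]));
```

```text
0.005 0.002 -0.047 0 0 -4.2 0.000; 0.011 0.003 -0.093 0 0 -8.5 0.000; 0.016 0.005 -0.140 0 0 -12.7 0.000; 0.021 0.006 -0.187 0 0 -17.0 0.000; 0.042 0.023 -0.190 0 0 -25.9 0.000; 0.062 0.039 -0.193 0 0 -34.9 0.000; 0.083 0.055 -0.196 0 0 -43.8 0.000; 0.103 0.072 -0.199 0 0 -52.7 0.000
```

>>> {"api": "apply_moves", "payload": {
  "motion": "0.005 0.002 -0.047 0 0 -4 0; 0.011 0.003 -0.093 0 0 -8.5 0; 0.016 0.005 -0.140 0 0 -13 0; 0.021 0.006 -0.187 0 0 -17 0; 0.042 0.023 -0.190 0 0 -26 0; 0.062 0.039 -0.193 0 0 -35 0; 0.083 0.055 -0.196 0 0 -44 0; 0.103 0.072 -0.199 0 0 -52.5 0"
}}

```text
time_s: 16.75
position: [0.5671, 0.1049, 0.2316]
tcp_rot: [[-0.995, -0.101, -0.0], [-0.101, 0.995, 0.0], [0.0, 0.0, -1.0]]
force: [-0.6, 0.7, 0.0]
opening: 0.18
```

Run:
```python
from pl import *
done("0.103 0.072 -0.199 0 0 -52.5 0")
p,y=load(); c=[.5593,.209,.245,131.5,0]
w=lin([*p,y,0],c,5)+[c]*3
print(rows(w[:8]));
```

```text
cmd [0.5677 0.1045 0.232 ] 95.5
0.000 0.021 -0.003 0 0 -7.2 0.000; -0.001 0.042 -0.005 0 0 -14.4 0.000; -0.001 0.063 -0.008 0 0 -21.6 0.000; -0.001 0.084 -0.010 0 0 -28.8 0.000; -0.002 0.105 -0.013 0 0 -36.0 0.000; -0.002 0.105 -0.013 0 0 -36.0 0.000; -0.002 0.105 -0.013 0 0 -36.0 0.000; -0.002 0.105 -0.013 0 0 -36.0 0.000
```

>>> {"api": "apply_moves", "payload": {
  "motion": "0 0.021 -0.003 0 0 -7 0; -0.001 0.042 -0.005 0 0 -14 0; -0.001 0.063 -0.008 0 0 -22 0; -0.001 0.084 -0.010 0 0 -29 0; -0.002 0.105 -0.013 0 0 -36 0; -0.002 0.105 -0.013 0 0 -36 0; -0.002 0.105 -0.013 0 0 -36 0; -0.002 0.105 -0.013 0 0 -36 0"
}}

```text
time_s: 17.75
position: [0.5595, 0.2078, 0.2443]
tcp_rot: [[-0.75, -0.661, -0.0], [-0.661, 0.75, -0.0], [0.001, 0.0, -1.0]]
force: [-0.2, 0.4, -1.3]
opening: 0.182
```

Run:
```python
from pl import *
from h import *
done("-0.002 0.105 -0.013 0 0 -36 0")
for n in ("wrist","top","side"): cv2.imwrite(f"pics/{n}8.png",cv2.cvtColor(bot.capture(n),cv2.COLOR_RGB2BGR))
```

```text
cmd [0.5597 0.2092 0.245 ] 131.5
```

View pics/wrist8.png

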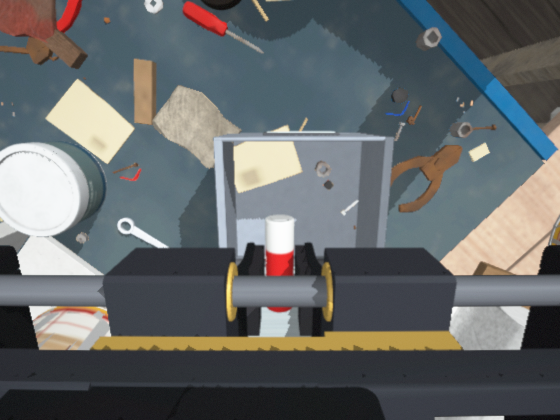

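View pics/top8.png

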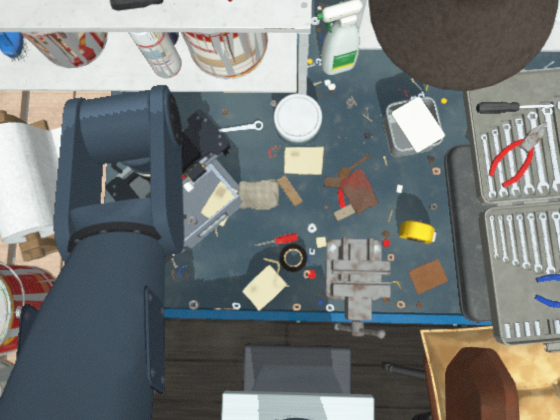

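View pics/side8.png

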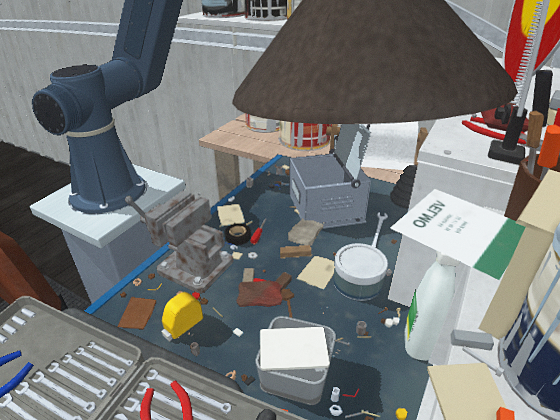

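The gripper is over the mouth: walls at x≈225 and 380, front wall at row 135, battery between them. I'll lower in two stages, checking force.

>>> {"api": "apply_moves", "payload": {
  "motion": "0 0 0.015 0 0 0 0; 0 0 0.030 0 0 0 0; 0 0 0.045 0 0 0 0; 0 0 0.060 0 0 0 0; 0 0 0.075 0 0 0 0; 0 0 0.090 0 0 0 0; 0 0 0.105 0 0 0 0; 0 0 0.115 0 0 0 0"
}}

```text
time_s: 18.9
position: [0.5592, 0.2087, 0.1284]
tcp_rot: [[-0.749, -0.663, -0.001], [-0.663, 0.749, -0.0], [0.001, 0.001, -1.0]]
force: [-0.3, -0.6, -0.5]
opening: 0.179
```

Run:
```python
from pl import *
from h import *
done("0 0 0.115 0 0 0 0")
print(bot.read_state()['force'])
for n in ("wrist",): cv2.imwrite(f"pics/{n}9.png",cv2.cvtColor(bot.capture(n),cv2.COLOR_RGB2BGR))
```

```text
cmd [0.5597 0.2092 0.13  ] 131.5
[-0.32485851 -0.62990146 -0.49391704]
```

View pics/wrist9.png

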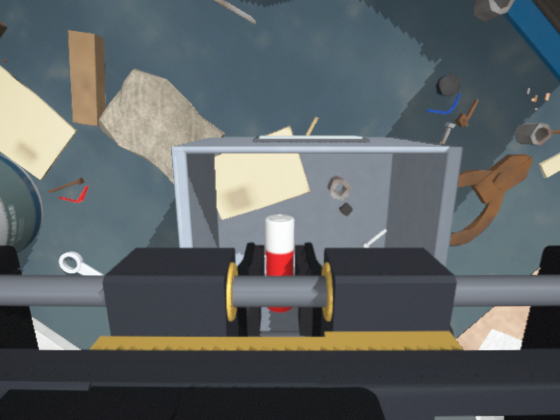

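>>> {"api": "apply_moves", "payload": {
  "motion": "0 0 0.015 0 0 0 0; 0 0 0.030 0 0 0 0; 0 0 0.045 0 0 0 0; 0 0 0.055 0 0 0 0; 0 0 0.055 0 0 0 0; 0 0 0.055 0 0 0 0.02; 0 0 0.055 0 0 0 0.03; 0 0 0.055 0 0 0 0.04"
}}

```text
time_s: 19.95
position: [0.5599, 0.2088, 0.0751]
tcp_rot: [[-0.749, -0.663, 0.001], [-0.663, 0.749, 0.0], [-0.001, -0.001, -1.0]]
force: [0.2, 0.4, 0.4]
opening: 0.373
```

Run:
```python
from pl import *
from h import *
done("0 0 0.055 0 0 0 0.04")
print(bot.read_state()['force'])
```

```text
cmd [0.5597 0.2092 0.075 ] 131.5
[0.21666035 0.44721709 0.42095283]
```

>>> {"api": "apply_moves", "payload": {
  "motion": "0 0 0 0 0 0 0.04; 0 0 -0.010 0 0 0 0.04; 0 0 -0.030 0 0 0 0.04; 0 0 -0.055 0 0 0 0.04; 0 0 -0.080 0 0 0 0.04; 0 0 -0.110 0 0 0 0.04; 0 0 -0.140 0 0 0 0.04; 0 0 -0.170 0 0 0 0.04"
}}

```text
time_s: 20.95
position: [0.5594, 0.2087, 0.2464]
tcp_rot: [[-0.749, -0.663, 0.001], [-0.663, 0.749, 0.0], [-0.001, -0.0, -1.0]]
force: [0.9, 0.3, -0.1]
opening: 0.457
```

Run:
```python
from pl import *
from h import *
done("0 0 -0.170 0 0 0 0.04")
print(bot.read_state()['force'])
for n in ("wrist",): cv2.imwrite(f"pics/{n}10.png",cv2.cvtColor(bot.capture(n),cv2.COLOR_RGB2BGR))
```

```text
cmd [0.5597 0.2092 0.245 ] 131.5
[ 0.8807702   0.34362969 -0.0851404 ]
```

View pics/wrist10.png

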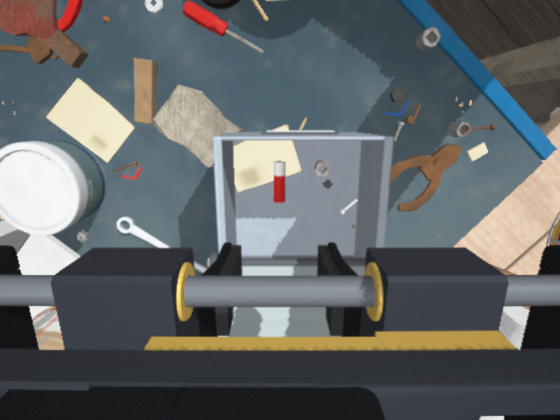

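The battery lies on the box floor at (280,182). Now back to the handle: rise and turn back to yaw 41.5°.

Run:
```python
from pl import *
p,y=load(); 
w=lin([*p,y,.04],[p[0],p[1],.345,91.5,.04],4); w+=lin(w[-1],[.6142,.2843,.345,51.5,.04],4)
print(rows(w[:8]));
```

```text
0.000 0.000 -0.025 0 0 10.0 0.040; 0.000 0.000 -0.050 0 0 20.0 0.040; 0.000 0.000 -0.075 0 0 30.0 0.040; 0.000 0.000 -0.100 0 0 40.0 0.040; -0.023 0.005 -0.100 0 0 50.0 0.040; -0.045 0.010 -0.100 0 0 60.0 0.040; -0.068 0.015 -0.100 0 0 70.0 0.040; -0.091 0.020 -0.100 0 0 80.0 0.040
```

>>> {"api": "apply_moves", "payload": {
  "motion": "0 0 -0.025 0 0 10 0.04; 0 0 -0.050 0 0 20 0.04; 0 0 -0.075 0 0 30 0.04; 0 0 -0.100 0 0 40 0.04; -0.023 0.005 -0.100 0 0 50 0.04; -0.045 0.010 -0.100 0 0 60 0.04; -0.068 0.015 -0.100 0 0 70 0.04; -0.090 0.020 -0.100 0 0 80 0.04"
}}

```text
time_s: 22.0
position: [0.6138, 0.2839, 0.3447]
tcp_rot: [[-0.779, 0.627, 0.0], [0.627, 0.779, -0.0], [-0.0, -0.0, -1.0]]
force: [-0.5, 1.2, -0.3]
opening: 0.458
```

Run:
```python
from pl import *
done("-0.090 0.020 -0.100 0 0 80 0.04")
p,y=load(); c=[.6142,.2843,.325,41.5,.04]
print(rows([c]*2));
```

```text
cmd [0.6138 0.2838 0.345 ] 51.5
0.000 0.001 0.020 0 0 10.0 0.040; 0.000 0.001 0.020 0 0 10.0 0.040
```

>>> {"api": "apply_moves", "payload": {
  "motion": "0 0.001 0.004 0 0 5 0.04; 0 0.001 0.008 0 0 10 0.04; 0 0.001 0.012 0 0 10 0.04; 0 0.001 0.016 0 0 10 0.04; 0 0.001 0.020 0 0 10 0.04; 0 0.001 0.020 0 0 10 0.04; 0 0.001 0.020 0 0 10 0.04; 0 0.001 0.020 0 0 10 0.04"
}}

```text
time_s: 23.0
position: [0.6144, 0.2841, 0.3248]
tcp_rot: [[-0.663, 0.749, 0.0], [0.749, 0.663, 0.0], [-0.0, 0.0, -1.0]]
force: [0.1, 0.1, -0.3]
opening: 0.46
```

Run:
```python
from pl import *
from h import *
done("0 0.001 0.020 0 0 10 0.04")
c=bot.get_calibration("wrist")
im=cv2.cvtColor(bot.capture("wrist"),cv2.COLOR_RGB2BGR)
p,y=load();R=ax(41.5); H=np.array([.6142,.2843,.275])
q=proj("wrist",[H-.046*R[:,0],H+.046*R[:,0]],c).astype(int); cv2.line(im,tuple(map(int,q[0])),tuple(map(int,q[1])),(0,0,255),1)
cv2.imwrite("pics/wrist11.png",im)
```

```text
cmd [0.6144 0.2846 0.325 ] 41.5
```

View pics/wrist11.png

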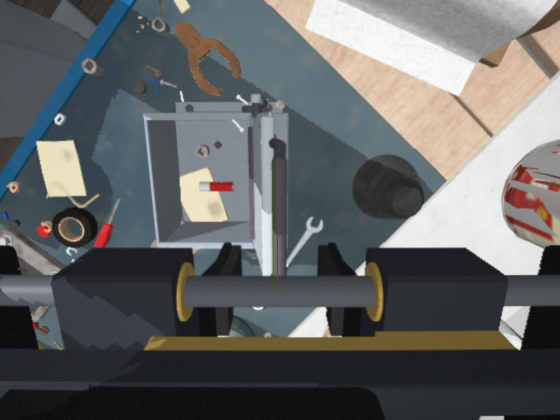

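The bar is centred between the fingers (x≈280). Descend and close.

>>> {"api": "apply_moves", "payload": {
  "motion": "0 0 0.015 0 0 0 0.04; 0 0 0.030 0 0 0 0.04; 0 0 0.045 0 0 0 0.04; 0 0 0.058 0 0 0 0.04; 0 0 0.067 0 0 0 0.04; 0 0 0.067 0 0 0 0.04; 0 0 0.067 0 0 0 0.03; 0 0 0.067 0 0 0 0.02"
}}

```text
time_s: 24.05
position: [0.6147, 0.2843, 0.2584]
tcp_rot: [[-0.663, 0.749, 0.002], [0.749, 0.663, 0.0], [-0.001, 0.001, -1.0]]
force: [0.1, 0.1, -0.6]
opening: 0.311
```

>>> {"api": "apply_moves", "payload": {
  "motion": "0 0 0 0 0 0 0.01; 0 0 0 0 0 0 0.005; 0 0 0 0 0 0 0; 0 0 0 0 0 0 0; 0 0 0 0 0 0 0; 0 0 0 0 0 0 0; 0 0 0 0 0 0 0; 0 0 0 0 0 0 0"
}}

```text
time_s: 25.05
position: [0.6143, 0.2841, 0.2579]
tcp_rot: [[-0.663, 0.749, 0.0], [0.749, 0.663, 0.0], [-0.0, 0.0, -1.0]]
force: [-1.8, -0.9, 4.7]
opening: 0.102
```

Run:
```python
from pl import *
from h import *
done("0 0 0.067 0 0 0 0.04")
s=bot.read_state(); R=ax(41.5); print(s['position'],s['opening']*87,"force tool",R.T@s['force'])
t0=np.radians(100.3)
for d in (97,93,89,85,80,75,70,65,60,55,50,45,40,35,30,25,20,17.5,15,12.5,10,7.5,5,2.5,0):
    t=np.radians(d); print(d,"dy %.3f dz %.3f"%(-.168*(np.cos(t)-np.cos(t0)),-.168*(np.sin(t)-np.sin(t0))))
```

```text
cmd [0.6144 0.2846 0.258 ] 41.5
[0.61431883 0.28410862 0.25788993] 8.857222204999777 force tool [ 0.51880725 -1.96904993 -4.71139636]
97 dy -0.010 dz -0.001
93 dy -0.021 dz -0.002
89 dy -0.033 dz -0.003
85 dy -0.045 dz -0.002
80 dy -0.059 dz -0.000
75 dy -0.074 dz 0.003
70 dy -0.087 dz 0.007
65 dy -0.101 dz 0.013
60 dy -0.114 dz 0.020
55 dy -0.126 dz 0.028
50 dy -0.138 dz 0.037
45 dy -0.149 dz 0.046
40 dy -0.159 dz 0.057
35 dy -0.168 dz 0.069
30 dy -0.176 dz 0.081
25 dy -0.182 dz 0.094
20 dy -0.188 dz 0.108
17.5 dy -0.190 dz 0.115
15 dy -0.192 dz 0.122
12.5 dy -0.194 dz 0.129
10 dy -0.195 dz 0.136
7.5 dy -0.197 dz 0.143
5 dy -0.197 dz 0.151
2.5 dy -0.198 dz 0.158
0 dy -0.198 dz 0.165
```

Gripped (8.9 mm). First part of the closing, 100° to about 65°:

>>> {"api": "apply_moves", "payload": {
  "motion": "0 -0.010 -0.001 0 0 0 0; 0 -0.021 -0.002 0 0 0 0; 0 -0.033 -0.003 0 0 0 0; 0 -0.045 -0.002 0 0 0 0; 0 -0.059 0 0 0 0 0; 0 -0.074 0.003 0 0 0 0; 0 -0.087 0.007 0 0 0 0; 0 -0.101 0.013 0 0 0 0"
}}

```text
time_s: 26.05
position: [0.5372, 0.2164, 0.2438]
tcp_rot: [[-0.663, 0.749, -0.002], [0.749, 0.663, -0.0], [0.001, -0.002, -1.0]]
force: [0.9, 0.5, 0.4]
opening: 0.104
```

Run:
```python
from pl import *
from h import *
done("0 -0.101 0.013 0 0 0 0")
s=bot.read_state(); R=ax(41.5); p,y=load()
print(s['position'],s['opening']*87,"force tool",R.T@s['force'],"meas-cmd tool",R.T@(s['position']-p), "disp",R.T@(s['position']-np.array([.6143,.2841,.2579])))
```

```text
cmd [0.5388 0.2177 0.245 ] 41.5
[0.53719584 0.21641033 0.24381978] 9.03091421285176 force tool [-0.21420475  1.03177507 -0.39209538] meas-cmd tool [ 8.59670102e-05 -2.04789624e-03  1.18021868e-03] disp [ 0.0003942  -0.10260013  0.01408022]
```

>>> {"api": "apply_moves", "payload": {
  "motion": "0 -0.010 0.005 0 0 0 0; 0 -0.020 0.011 0 0 0 0; 0 -0.030 0.018 0 0 0 0; 0 -0.039 0.025 0 0 0 0; 0 -0.048 0.033 0 0 0 0; 0 -0.056 0.042 0 0 0 0; 0 -0.063 0.051 0 0 0 0; 0 -0.070 0.061 0 0 0 0"
}}

```text
time_s: 27.05
position: [0.4852, 0.1706, 0.1827]
tcp_rot: [[-0.663, 0.749, -0.002], [0.749, 0.663, 0.0], [0.001, -0.001, -1.0]]
force: [-3.4, 2.3, -1.7]
opening: 0.102
```

Run:
```python
from pl import *
from h import *
done("0 -0.070 0.061 0 0 0 0")
s=bot.read_state(); R=ax(41.5); p,y=load()
print(s['position'],s['opening']*87,"force tool",R.T@s['force'],"meas-cmd tool",R.T@(s['position']-p), "disp",R.T@(s['position']-np.array([.6143,.2841,.2579])))
```

```text
cmd [0.4864 0.1713 0.184 ] 41.5
[0.48521662 0.17061931 0.18270085] 8.87911556888613 force tool [ 4.01254716 -1.04074662  1.72005055] meas-cmd tool [ 0.00023543 -0.00132008  0.00129915] disp [ 0.00054122 -0.17187232  0.07519915]
```

>>> {"api": "apply_moves", "payload": {
  "motion": "0 -0.005 0.008 0 0 0 0; 0 -0.008 0.014 0 0 0 0; 0 -0.011 0.021 0 0 0 0; 0 -0.014 0.027 0 0 0 0; 0 -0.017 0.034 0 0 0 0; 0 -0.019 0.041 0 0 0 0; 0 -0.021 0.048 0 0 0 0; 0 -0.023 0.055 0 0 0 0"
}}

```text
time_s: 28.05
position: [0.4684, 0.1557, 0.1279]
tcp_rot: [[-0.663, 0.749, -0.001], [0.749, 0.663, 0.0], [0.001, -0.001, -1.0]]
force: [-2.9, 3.8, -3.0]
opening: 0.102
```

Run:
```python
from pl import *
from h import *
done("0 -0.023 0.055 0 0 0 0")
s=bot.read_state(); R=ax(41.5); p,y=load()
print(s['position'],s['opening']*87,"force tool",R.T@s['force'],"meas-cmd tool",R.T@(s['position']-p), "disp",R.T@(s['position']-np.array([.6143,.2841,.2579])))
```

```text
cmd [0.4691 0.1561 0.129 ] 41.5
[0.46843912 0.15568731 0.12793506] 8.874297713925932 force tool [4.8055259  0.34652991 2.98631089] meas-cmd tool [ 0.00016994 -0.00077993  0.00106494] disp [ 0.00047492 -0.19433216  0.12996494]
```

Forces stay small. Now the last 12.5°, slowly:

>>> {"api": "apply_moves", "payload": {
  "motion": "0 -0.001 0.005 0 0 0 0; 0 -0.002 0.010 0 0 0 0; 0 -0.003 0.015 0 0 0 0; 0 -0.003 0.019 0 0 0 0; 0 -0.004 0.023 0 0 0 0; 0 -0.004 0.027 0 0 0 0; 0 -0.004 0.030 0 0 0 0; 0 -0.004 0.032 0 0 0 0"
}}

```text
time_s: 29.05
position: [0.4657, 0.1533, 0.096]
tcp_rot: [[-0.663, 0.749, -0.001], [0.749, 0.663, 0.0], [0.001, -0.0, -1.0]]
force: [-3.2, 4.6, -1.7]
opening: 0.099
```

Run:
```python
from pl import *
from h import *
done("0 -0.004 0.032 0 0 0 0")
s=bot.read_state(); R=ax(41.5); p,y=load()
print(s['position'],s['opening']*87,"force tool",R.T@s['force'],"meas-cmd tool",R.T@(s['position']-p), "disp",R.T@(s['position']-np.array([.6143,.2841,.2579])))
```

```text
cmd [0.4661 0.1534 0.097 ] 41.5
[0.46573024 0.15327178 0.09601619] 8.626429687590027 force tool [5.52886383 0.66884897 1.73212081] meas-cmd tool [ 0.00015592 -0.00040934  0.00098381] disp [ 0.00046076 -0.19796158  0.16188381]
```

Still pulled down slightly (1.7 N), so it isn't on the seat yet. I'll go on in 1 mm steps.

>>> {"api": "apply_moves", "payload": {
  "motion": "0 0 0.001 0 0 0 0; 0 0 0.002 0 0 0 0; 0 0 0.002 0 0 0 0; 0 0 0.003 0 0 0 0; 0 0 0.003 0 0 0 0; 0 0 0.004 0 0 0 0; 0 0 0.004 0 0 0 0; 0 0 0.004 0 0 0 0"
}}

```text
time_s: 30.05
position: [0.4658, 0.1533, 0.0939]
tcp_rot: [[-0.663, 0.749, 0.0], [0.749, 0.663, 0.0], [0.0, 0.0, -1.0]]
force: [-6.7, 3.0, 13.0]
opening: 0.106
```

Run:
```python
from pl import *
from h import *
done("0 0 0.004 0 0 0 0")
s=bot.read_state(); R=ax(41.5); p,y=load()
print(s['position'],"force tool",R.T@s['force'],"meas-cmd tool",R.T@(s['position']-p))
for n in ("wrist","side"): cv2.imwrite(f"pics/{n}12.png",cv2.cvtColor(bot.capture(n),cv2.COLOR_RGB2BGR))
a=cv2.imread("pics/side12.png"); cv2.imwrite("pics/side12z.png",cv2.resize(a[110:240,230:400],None,fx=4.4,fy=4.4,interpolation=cv2.INTER_CUBIC))
```

```text
cmd [0.4661 0.1534 0.093 ] 41.5
[0.46578826 0.1532557  0.09394334] force tool [  6.69148634  -3.07161054 -12.98149462] meas-cmd tool [ 0.00010542 -0.00037654 -0.00094334]
```

View pics/side12z.png

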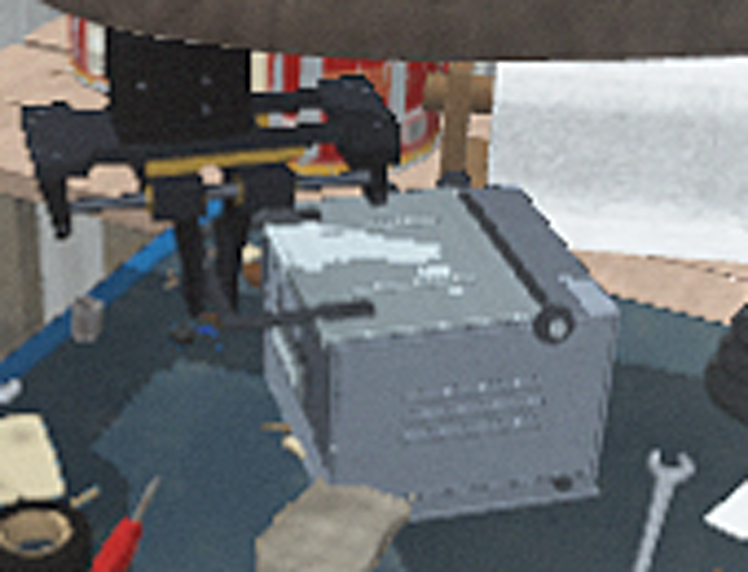

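View pics/wrist12.png

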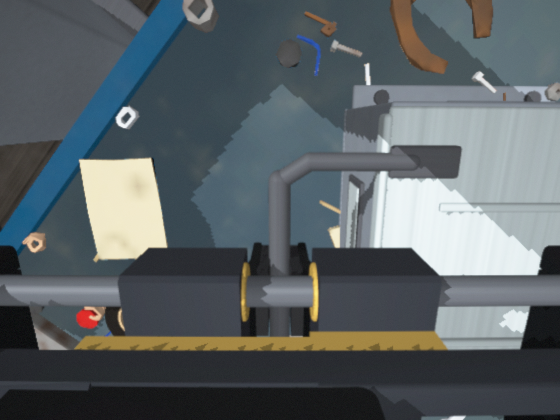

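The force has reversed to +13 N upward and motion stopped, so the flap is on its seat. The pictures show it level. Now I'll open the fingers and retreat straight up.

>>> {"api": "apply_moves", "payload": {
  "motion": "0 0 0 0 0 0 0.012; 0 0 0 0 0 0 0.02; 0 0 0 0 0 0 0.03; 0 0 0 0 0 0 0.04; 0 0 0 0 0 0 0.04; 0 0 0 0 0 0 0.04; 0 0 -0.010 0 0 0 0.04; 0 0 -0.020 0 0 0 0.04"
}}

```text
time_s: 31.15
position: [0.4661, 0.153, 0.1133]
tcp_rot: [[-0.663, 0.749, 0.0], [0.749, 0.663, 0.0], [-0.0, 0.0, -1.0]]
force: [0.1, 0.1, -0.5]
opening: 0.457
```

>>> {"api": "apply_moves", "payload": {
  "motion": "0 0 -0.020 0 0 0 0.04; 0 0 -0.040 0 0 0 0.04; 0 0 -0.060 0 0 0 0.04; 0 0 -0.080 0 0 0 0.04; 0 -0.020 -0.110 0 0 0 0.04; 0 -0.040 -0.140 0 0 0 0.04; 0 -0.050 -0.150 0 0 0 0.04; 0 -0.050 -0.150 0 0 0 0.04"
}}

```text
time_s: 32.15
position: [0.4285, 0.1197, 0.2632]
tcp_rot: [[-0.662, 0.749, 0.002], [0.749, 0.662, 0.0], [-0.001, 0.002, -1.0]]
force: [-1.0, -0.6, -0.5]
opening: 0.462
```

Run:
```python
from h import *
s=bot.read_state(); print(s['time_s'],s['position'],s['force'])
for n in ("wrist","side","top"): cv2.imwrite(f"pics/{n}13.png",cv2.cvtColor(bot.capture(n),cv2.COLOR_RGB2BGR))
a=cv2.imread("pics/side13.png"); cv2.imwrite("pics/side13z.png",cv2.resize(a[110:300,150:400],None,fx=3.1,fy=3.1,interpolation=cv2.INTER_CUBIC))
# compare side view of box before / after
a0=cv2.imread("pics/side0.png").astype(int)[140:240,260:390]; b=a.astype(int)[140:240,260:390]
print("mean diff", abs(a0-b).mean(), "tape", bot.find_in("tape_measure_center","side")[:1], bot.find_in("tape_roll_center","side")[:1])
```

```text
32.15 [0.42853735 0.11965764 0.26322297] [-0.97792098 -0.56335375 -0.46514412]
mean diff 10.956179487179487 tape [{'point': [0.5082, -0.2576, 0.039], 'p': 0.75}] [{'point': [0.4418, 0.0064, 0.0165], 'p': 0.92}]
```

View pics/side13z.png

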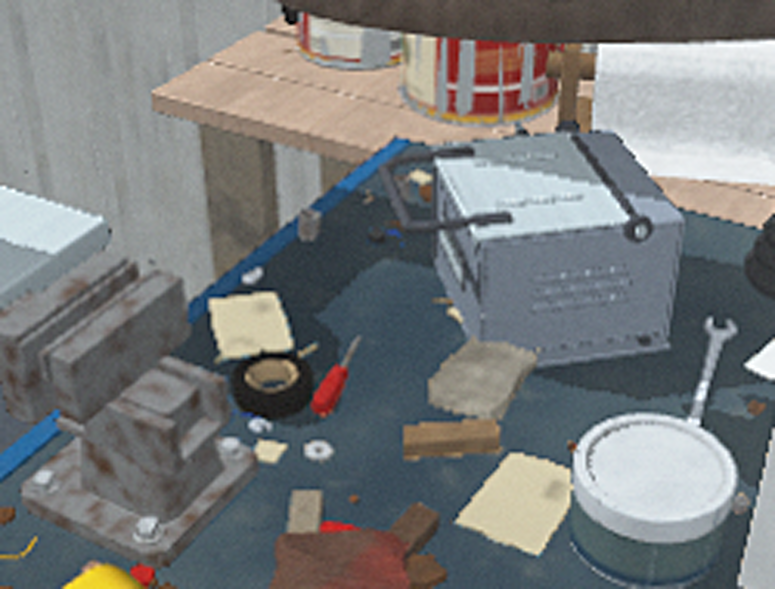

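View pics/wrist13.png

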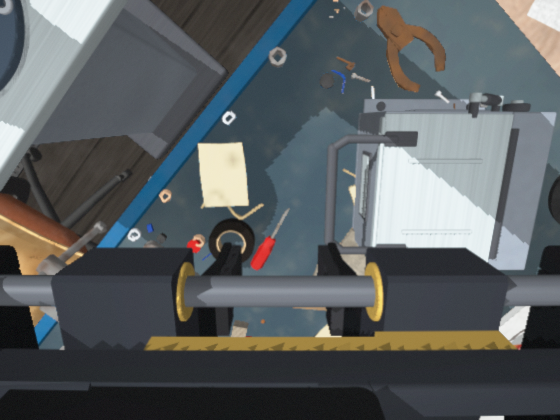

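The handle corners in the side view are at about (274,165) and (281,183), the same as at the start to within about a pixel, so the flap is shut. The tape roll and tape measure haven't moved, and no battery is left on the bench. Handing in.

Run:
```python
from rig import bot
print(bot.read_state()['force']); bot.hand_in()
```

```text
[0.11658739 0.06719357 0.37042884]
the job is handed in; nothing more can be done
```

The battery is in the used-cell box, the flap is shut, and I handed the job in at about 32 s; hand-in gives no verdict.

**What I did**
- **Opening:** I lifted the flap by its handle until it rested against its stop. It stayed there by itself with the fingers open and near-zero force.
- **Battery:** I picked it up from between the box and the vice and released it inside the mouth. The wrist camera showed it lying on the box floor.
- **Closing:** I gripped the handle again and brought the flap down slowly, held all the way, until the seat pushed back with about 13 N. Then I opened the fingers and moved clear.

**Last checks**
- **Flap:** in the side view the handle corners were back at their starting pixels to within about 1 px.
- **Bystanders:** the tape roll and tape measure were found within about 4 mm of where they started, which is the accuracy of the finder.
- **Contact:** the gripper was clear of everything, with a force reading of about 0.4 N. The battery can't be seen now that the flap is shut.

**Disagreements**
- **Box yaw:** the top view suggested 40° and the wrist view about 42°. I used 41.5°, and the bar lined up with the fingers.
- **Lift:** about 18 N of outward force built up near 60°. The lift and closing points suggest the bar had shifted about 4 mm in the pads. I corrected the path, and the force fell to a few newtons.

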